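# Load the drilling jig and hang its template on the twin pins

### The arm

A 6-joint arm with a two-finger parallel gripper is mounted at the origin on a cart in front of the work surface, level with it; the furniture and walls round the work are solid. World frame = base frame: x ahead of the robot, y to its left, z up, the work surface at z = 0. Lengths are in m, angles in rad, forces in N, time in s.
With the tool pointing down it reaches from about 0.225 to 0.875 m from the base axis. Payload 3.4 kg.
Tool frame: the origin (TCP) lies midway between the tips of the shut fingers; the grasp point (between the pads) lies behind it (bot.grasp_offset is the z of the grasp point in the tool frame, in m); z points along the fingers, y is the line along which they close (so a half turn about z gives the same grasp; the last joint's range is limited). The gripper opens to 85 mm and grips with 20 to 120 N. Pads are 22 mm wide; open, the fingers measure 114 mm over their backs; the gripper's body (76 mm by 85 mm) begins 54 mm behind the grasp point. The pads swing forward as they close: fully open they stand 13 mm farther back than shut.
Start: joints at [-1.379, 0.276, 1.505, -0, 1.361, -0.121], TCP at [0.177, -0.547, 0.231] pointing down, gripper open.
Joint ranges: [-2.89, 2.89], [-0.75, 2.08], [0.22, 2.7], [-1.18, 4.32], [0.11, 2.71], [-2.7, 2.7]. Speed limits (rad/s): [2.57, 2.57, 3.14, 3.14, 3.14, 3.14].

### API

Orientations are given as [roll, pitch, yaw] about the fixed x, y, z axes, in that order (R = Rz(yaw) Ry(pitch) Rx(roll)).
In Python, from workcell import bot, eyes, nets gives the robot as it stands. The module is installed in compiled form; this text tells all that it offers.
- The arm moves only by the shell command python3 -m creep 'ROWS' [FORCE]. ROWS is JSON, a list of rows, each a list of 5 numbers: the shift along the world's x, y, z in mm, then the turn about the world's z in rad, then the finger opening in mm, from 0 to 85.4. In form: [[tx, ty, tz, yaw, grip], ...]. A call has 1 to 20 rows; each row is the pose to reach, as a shift and turn from the pose commanded when the call began; what a row does not reach only later rows make up. A row lasts 1/12 s, in which the tool goes at most 41.7 mm and 7.16 degrees, less where a joint would pass 70% of its speed; a pose out of reach is approached as far as the arm can. A call with a gripper value outside its range is refused whole. The fingers move at their own pace and stop on an object; FORCE is the grip in N (left out, the last holds). Time passes only in rows, so rows that repeat a pose let the fingers close. It gives the time, the measured TCP pose, the force, the opening and the grip force at its end, in the units of the state.
- bot.get_obs(): the state, without advancing time (a new reading comes with each control period).
- eyes.capture(name): name is "scene" or "top" or "wrist"; returns a dict with "frame" (400x640x3 uint8, red, green, blue), "fx", "fy", "cx", "cy" (pixels), "k1" (the pictures are not rectified: a ray, as slopes to the right and down, at radius r is drawn at 1 + k1 r^2 times it, then the intrinsics apply), "extrinsics" (4x4, takes a point from world to camera coordinates); the wrist camera has in their place "tool_from_camera" (4x4, takes a point from camera to tool coordinates, whose origin is the TCP and whose axes are the flange's). Camera axes: x right, y down, z forward; pixel columns grow to the right and rows downward; lengths in m; the calibration is good to about 2 mm. A picture is of the moment at which its call begins: read the wrist's pose just before it. There is no depth.
- bot.finish_job(): hands the job in; it is judged then, once.
Trained networks look in the newest picture that a camera, given by its name, has taken for a name from the list of things; names that differ only in an ending like _2 or _b are one class to them, and where a whole thing is asked for, a point or a joint stands for the part that bears it (a point fixed in the world has none). Each returns a list of dicts, best first, with "conf" (0 to 1); they miss things now and then, are a little off and sometimes report something else, mostly with a low value. They report only what shows in the picture. A call takes as long as a camera call.
- nets.recognise(label, camera): "point" ([x, y, z] in m, in world coordinates, good to about 4 mm: the middle of the surface that is visible of it).
The state is a dict: "time": time; "qpos": joint angles; "dq": joint speeds; "effort": joint torques, N m; "tcp_pos": TCP position; "orientation": TCP orientation; "force": force on the tool from outside, world axes, zero at the start; "wrist_torque": the same for the moment, N m; "grip_width": opening from 0.0 (shut) to 1.0 (fully open); "grip_force": force on a finger pad.
Only numpy, scipy, OpenCV 4.12 (cv2) and the standard library are available. Lean on these libraries where they do the work, as an engineer would, in place of code of your own. Each camera call takes 0.05 s, during which the arm holds its last target. There are 200 camera calls.

### The job

Set up the drilling jig: swing its latch well clear and push the brass blank along its channel until it is fully home against the stop. Then hang the drilling template that fits the jig on the two pins, lowering it gently until it lies flush on the rails, and swing the latch fully closed over its end. Leave the other template where it lies and do not knock the brush over.

Things in the scene. Friction and masses are not known exactly. Their poses are not given: they have to be found in the camera images.
- drill_jig: Steel drilling jig fixed to the bench. In its frame (origin on the bench, under the middle of the channel; x away from the robot, y left, z up) the base plate spans x -85..55, y -155..90 mm and is 10 mm thick. Two rails (x -20..35 mm, top at z 32 mm, |y| 11.5..77.5 mm) leave a channel 23 mm wide along x, open towards -x. A stop closes the channel at x = 35 mm (its top at z 30 mm).
- pin_big (a point): Foot, on the rail top (jig z 32 mm), of the thicker upright pin: 12 mm diameter, on the +y rail at jig (8, 50) mm. It stands 20 mm above the rail: 10 mm straight, then 10 mm tapering to 5 mm at the tip.
- pin_small (a point): Foot, on the rail top, of the thinner pin: 8 mm diameter, on the -y rail at jig (8, -50) mm, 20 mm high in the same way.
- latch_pivot (a point): On the upright pivot axis of the latch, at the underside of its arm: jig (8, -110, 42) mm. The arm is flat steel, 16 mm wide, 9 mm thick (jig z 42..51 mm); its nose reaches 40 mm from the pivot, its tail 58 mm the other way.
- latch (a joint): Angle of the latch (rad), 0 to 1.75, stops at both ends, light friction (about 0.06 N m), stays where left. 0 = closed: nose points along jig +y, over the template's end, tail with the knob along jig -y. Growing angle swings the knob towards jig +x, away from the robot (counterclockwise from above). Under about 1.2 the nose stands over the place of the template and blocks it.
- latch_knob (a point): Middle of the height of the upright black knob on the latch's tail, 50 mm from the pivot: a post of 14 mm diameter, from jig z 51 to 83 mm. Pushing its side swings the latch.
- brass_blank: Brass block 20 x 66 x 20 mm (its long side is its own y, which may lie along jig +x or -x), origin at the middle of its underside. It lies flat on the jig's base (z 10 mm) with its far end in the channel and its near end sticking out towards the robot. Home against the stop its origin is at jig x = 2 mm. About 0.2 kg.
- template_long: The template that fits: aluminium plate 56 x 170 x 8 mm (x, y, z), origin at the middle of its underside, holes 100 mm apart. A dark grip bar lies along its y over the middle, 12 mm thick in x, 72 mm long, from z 28 to 42 mm, on two 10 mm square posts at y = +-31 mm. About 0.25 kg. Its big hole goes on the big pin. Starts flat on the bench.
- template_long_hole_big (a point): Centre of its 15 mm hole at the underside, at the template's own y = +50 mm.
- template_long_hole_small (a point): Centre of its 11 mm hole at the underside, at the template's own y = -50 mm.
- template_short: The template that does not fit: alike, but 136 mm long with holes only 68 mm apart (origin at the middle of its underside, same grip bar). Lies flat on the bench; leave it.
- brush: Upright bristle brush standing on its wooden handle end, 51 x 54 x 146 mm, loose and easily knocked over, origin at the middle of its underside.

How it is judged:
On the way, in this order (a step that is already met when the one before it is completed fails the run):
1. the latch is swung clear (beyond 1.2 rad) and the brass blank is home against the stop (within 3 mm) (value of joint latch above 1.2 rad and x of brass_blank in the frame of drill_jig above -0.001 m), for 0.2 s.
2. the long template hangs on both pins, flush on the rails, the latch still open (distance between template_long_hole_big and pin_big below 0.004 m and distance between template_long_hole_small and pin_small below 0.004 m and value of joint latch above 0.9 rad), for 0.2 s.
At the end, for the whole second after the job is handed in: The long template lies flush on the rails with each hole within 4 mm of its pin's foot and at rest, the latch is closed over it (under 0.12 rad), the brass blank is within 3 mm of home against the stop, the short template has moved less than 30 mm and the brush stands upright (distance between template_long_hole_big and pin_big below 0.004 m and distance between template_long_hole_small and pin_small below 0.004 m and angle between template_long's own z axis and vertical below 0.03 rad and value of joint latch below 0.12 rad and x of brass_blank in the frame of drill_jig above -0.001 m and linear speed of template_long below 0.02 m/s and distance of template_short from where it was at the start of the episode below 0.03 m and angle between brush's own z axis and vertical below 0.3 rad); the robot touches nothing.
It fails at once if the template is dropped or slammed onto the jig (faster than 0.35 m/s just above it) (linear speed of template_long above 0.35 m/s and horizontal distance between template_long and drill_jig below 0.05 m and z of template_long in the frame of drill_jig below 0.08 m).
It fails at once if the other template is shifted by more than 30 mm (distance of template_short from where it was at the start of the episode above 0.03 m).
It fails at once if the brush is knocked over (angle between brush's own z axis and vertical above 0.5 rad).
It also fails if it takes over 72 s, if anything falls off the work surface, if the arm or the gripper's body presses on something with over 40 N, if the wrist force passes 120 N, or if a joint passes its speed limit or range.

## Working session

There is one attempt and no reset: what is moved stays moved. The work goes in short steps, Python scripts to look and compute and a shell command to move; the robot and the scene stay as the last step left them, time stands still between calls to the robot, and variables do not carry over. Pictures are saved under pics/ and viewed, at most 10 in all, crops included, and the job is handed in when it is done.

```bash
mkdir -p pics
python3 - <<'E'
from workcell import bot,eyes,nets
import cv2,numpy as np
o=bot.get_obs();print(o['time'],o['tcp_pos'],o['orientation'],bot.grasp_offset,o['force'])
for c in ['top','scene']:
    d=eyes.capture(c)
    cv2.imwrite(f'pics/{c}0.png',d['frame'][...,::-1])
    print(c,{k:np.round(v,4).tolist() for k,v in d.items() if k!='frame'})
    for l in ['drill_jig','latch_knob','latch','brass_blank','template_long','template_short','brush','pin_big','pin_small','template_long_hole_big','template_long_hole_small']:
        try: print(l,[(np.round(r['point'],3).tolist(),round(r['conf'],2)) for r in nets.recognise(l,c)[:3]])
        except Exception as e: print(l,e)
E
```

```text
0.0 [ 0.17684486 -0.54654939  0.23043319] [-3.13972217e+00 -2.20018729e-04  3.12831029e-01] -0.0187 [-0.05628413 -0.63961873  0.3869191 ]
top {'fx': 447.9268, 'fy': 447.9268, 'cx': 319.751, 'cy': 203.1985, 'k1': -0.0214, 'extrinsics': [[-0.0114, -0.9999, 0.0034, -0.1933], [-0.9912, 0.0109, -0.1317, 0.5077], [0.1316, -0.0049, -0.9913, 0.9911], [0.0, 0.0, 0.0, 1.0]]}
drill_jig []
latch_knob [([0.584, -0.156, 0.05], 0.91)]
latch [([0.584, -0.159, 0.052], 0.74)]
brass_blank [([0.545, -0.037, 0.029], 0.51)]
template_long []
template_short [([0.482, -0.353, 0.006], 0.89)]
brush [([0.4, -0.209, 0.145], 0.72)]
pin_big [([0.563, -0.079, 0.008], 0.86), ([0.597, -0.331, 0.01], 0.7), ([0.543, -0.038, 0.03], 0.61)]
pin_small [([0.561, -0.078, 0.014], 0.58)]
template_long_hole_big [([0.596, -0.332, 0.01], 0.85)]
template_long_hole_small [([0.591, -0.335, 0.009], 0.55)]
scene {'fx': 508.4447, 'fy': 508.4447, 'cx': 314.3274, 'cy': 201.7155, 'k1': -0.0523, 'extrinsics': [[-0.7208, -0.6932, 0.0013, 0.2553], [-0.4833, 0.5013, -0.7177, 0.3927], [0.4968, -0.5179, -0.6963, 0.8983], [0.0, 0.0, 0.0, 1.0]]}
drill_jig [([0.555, -0.07, 0.014], 0.9), ([0.584, -0.162, 0.05], 0.73)]
latch_knob [([0.582, -0.163, 0.054], 0.76)]
latch [([0.588, -0.163, 0.056], 0.61)]
brass_blank [([0.538, -0.03, 0.029], 0.64)]
template_long [([0.602, -0.325, 0.007], 0.97), ([0.581, -0.16, 0.052], 0.57)]
template_short [([0.48, -0.365, 0.011], 0.83), ([0.594, -0.316, 0.011], 0.24)]
brush [([0.398, -0.199, 0.114], 0.79)]
pin_big [([0.562, -0.066, 0.011], 0.87)]
pin_small [([0.559, -0.075, 0.01], 0.88), ([0.587, -0.164, 0.049], 0.54)]
template_long_hole_big [([0.596, -0.318, 0.012], 0.91)]
template_long_hole_small [([0.593, -0.318, 0.008], 0.76)]
```

View pics/top0.png

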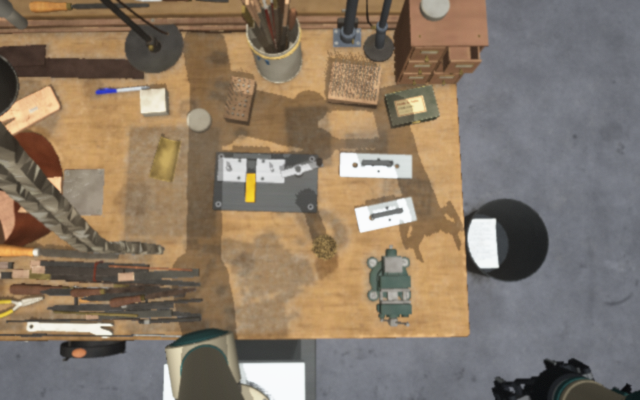

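View pics/scene0.png

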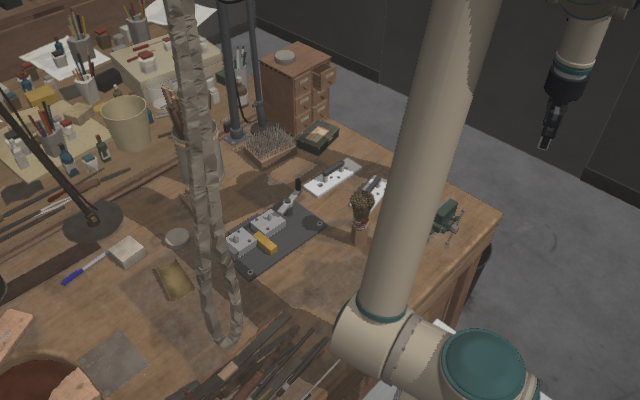

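The top view shows the jig around (267,181), its latch and knob at (318,161), the blank at (250,187), the long template at (376,164), the short one at (386,213) and the brush at (324,245). I'll enlarge that area.

Run:
```python
import cv2
im=cv2.imread('pics/top0.png')
a=im[142:217,210:330];b=im[142:237,330:425]
a=cv2.resize(a,None,fx=6.6,fy=6.6,interpolation=cv2.INTER_CUBIC)
cv2.imwrite('pics/a.png',a)
cv2.imwrite('pics/b.png',cv2.resize(b,None,fx=6,fy=6,interpolation=cv2.INTER_CUBIC))
```

```text
(no output)
```

View pics/a.png

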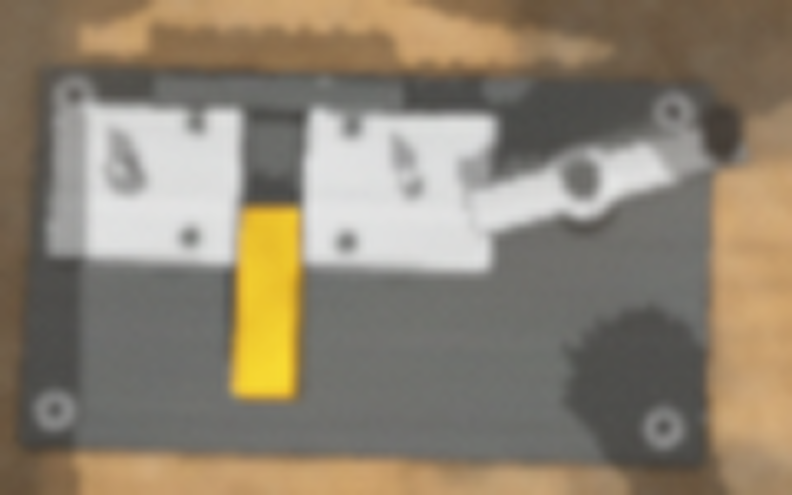

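View pics/b.png

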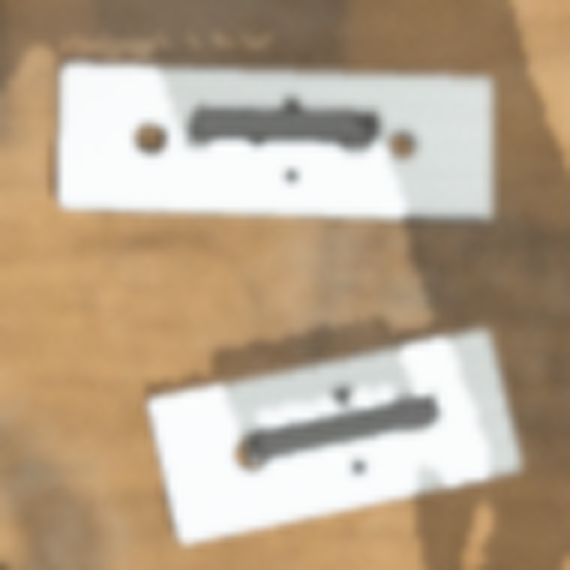

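Crop a: base plate corners are at (48,68), (712,82), (706,466), (17,447), the latch pivot is at (583,182) and the nose at (478,212). Crop b: the long template has its big hole on the left at (150,138) and its small one at (402,145).

```bash
cat > h.py <<'E'
import numpy as np,cv2
from scipy.optimize import least_squares
def proj(P,c):
    E=np.array(c['extrinsics']);q=np.asarray(P)@E[:3,:3].T+E[:3,3]
    s=q[:,:2]/q[:,2:];s=s*(1+c['k1']*(s**2).sum(1,keepdims=True))
    return s*c['fx']+[c['cx'],c['cy']]
def w(p,L):
    x,y,t=p;L=np.asarray(L,float)/1000
    return np.c_[x+L[:,0]*np.cos(t)-L[:,1]*np.sin(t),y+L[:,0]*np.sin(t)+L[:,1]*np.cos(t),L[:,2]]
def fit(L,px,c,x0):
    r=least_squares(lambda p:(proj(w(p,L),c)-px).ravel(),x0,loss='soft_l1')
    e=proj(w(r.x,L),c)-px
    return r.x,np.abs(e).max(),np.sqrt((e**2).mean())
def unproj(px,z,c):
    return least_squares(lambda p:(proj([[p[0],p[1],z]],c)-px).ravel(),[.5,-.1]).x
E
python3 - <<'E'
from h import *
from workcell import eyes
c=eyes.capture('top')
A=lambda q:(np.array(q,float)+.5)/6.6-.5+[210,142]
B=lambda q:(np.array(q,float)+.5)/6-.5+[330,142]
L=[(55,90,10),(55,-155,10),(-85,-155,10),(-85,90,10),(-20,77.5,32),(35,11.5,32),(-20,11.5,32),(35,-11.5,32),(-20,-11.5,32),(-20,-77.5,32),(35,-77.5,32)]
px=A([(48,68),(712,82),(706,466),(17,447),(48,257),(242,108),(236,264),(308,108),(303,264),(492,271),(498,117)])
J,m,r=fit(L,px,c,[.55,-.06,0]);print('jig',J,m,r)
T,m,r=fit([(0,50,8),(0,-50,8),(28,85,8),(28,-85,8),(-28,-85,8),(-28,85,8)],B([(150,138),(402,145),(62,65),(494,77),(493,217),(58,209)]),c,[.6,-.32,0]);print('tmpl',T,m,r)
bl=np.array([unproj(p,.03,c) for p in A([(242,205),(301,208),(298,400),(232,397)])])
inv=lambda P:(P-J[:2])@np.array([[np.cos(J[2]),-np.sin(J[2])],[np.sin(J[2]),np.cos(J[2])]])*1000
print('blank jig',inv(bl),inv(bl).mean(0))
la=np.array([unproj(p,.051,c) for p in A([(478,212),(583,182),(672,158)])]);print('latch',inv(la))
for n,p in dict(pinb=(8,50,32),pins=(8,-50,32),piv=(8,-110,42)).items(): print(n,w(J,[p]))
print('short',[unproj(p,.008,c) for p in B([(148,400),(490,332),(523,468),(182,545)])])
E
```

```text
jig [ 0.57790505 -0.04028214 -0.0381998 ] 1.341034254265793 0.4235942869461421
tmpl [ 0.59853082 -0.33304928 -0.03556734] 0.5642818941792598 0.3089628621540365
blank jig [[  1.01320338  10.87319432]
 [  0.50096106  -9.90300945]
 [-67.50965312 -11.98425853]
 [-67.08185939  11.04795378]] [-3.32693370e+01  8.47002919e-03]
latch [[  -3.40302762  -73.94526863]
 [   8.09055292 -109.68694944]
 [  17.35978173 -140.07526023]]
pinb [[0.58780874 0.00937586 0.032     ]]
pins [[ 0.58398969 -0.09055119  0.032     ]]
piv [[ 0.58169826 -0.15050742  0.042     ]]
short [array([ 0.49607693, -0.27988146]), array([ 0.52146326, -0.4147748 ]), array([ 0.46775088, -0.42562225]), array([ 0.43927565, -0.29186254])]
```

```bash
python3 -m creep '[[30,28,0,0.12,0],[60,56,0,0.24,0],[90,84,0,0.36,0],[120,111,0,0.48,0],[150,139,0,0.6,0],[180,167,0,0.72,0],[210,195,0,0.84,0],[240,222,0,0.96,0],[270,250,0,1.08,0],[300,278,0,1.18,0],[330,306,0,1.22,0],[355,329,0,1.22,0],[370,343,0,1.22,0],[370,343,-30,1.22,0],[370,343,-65,1.22,0],[370,343,-100,1.22,0],[370,343,-130,1.22,0],[370,343,-155,1.22,0],[370,343,-171,1.22,0],[370,343,-171,1.22,0]]' 40
```

```text
time: 2.92
tcp_pos: [0.5442, -0.2028, 0.0565]
orientation: [-3.134, -0.003, 1.533]
force: [-0.2, 1.1, -0.8]
grip_width: 0.007
grip_force: 0.0
```

```bash
python3 -m creep '[[12,0,0,0,0],[24,-1,0,0,0],[32,-1,0,0,0],[40,-1,0,0,0],[48,0,0,0,0],[55,3,0,0,0],[62,6,0,0,0],[68,9,0,0,0],[73,14,0,0,0],[78,20,0,0,0],[82,26,0,0,0],[84,31,0,0,0],[84,35,0,0,0],[84,35,0,0,0]]'
python3 - <<'E'
from workcell import bot,eyes,nets
import cv2,numpy as np
d=eyes.capture('top');a=d['frame'][120:240,200:420,::-1]
cv2.imwrite('pics/c.png',cv2.resize(a,None,fx=3.6,fy=3.6,interpolation=2))
print(nets.recognise('latch_knob','top'))
E
```

```text
time: 4.08
tcp_pos: [0.6317, -0.168, 0.0605]
orientation: [3.14, -0.0, 1.534]
force: [0.7, 0.0, 0.6]
grip_width: -0.002
grip_force: 0.0
[{'point': [0.5523, -0.1492, 0.0466], 'conf': 0.44}]
```

View pics/c.png

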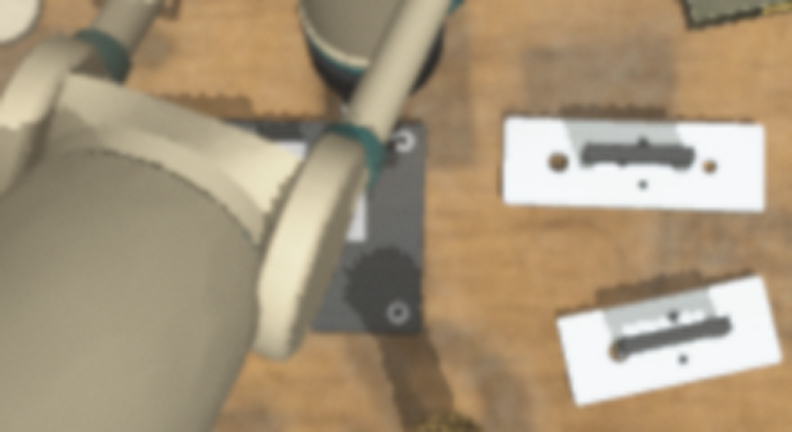

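```bash
python3 -m creep '[[0,-8,0,0,0],[0,-8,30,0,0],[0,-8,65,0,0],[-20,0,95,0,0],[-50,30,95,0,0],[-80,60,95,0,0],[-105,90,95,0,0],[-130,115,95,0,0],[-150,128,95,0,0],[-155,131.5,95,0,0],[-155,131.5,65,0,0],[-155,131.5,35,0,0],[-155,131.5,10,0,0],[-155,131.5,-10,0,0],[-155,131.5,-25,0,0],[-155,131.5,-35,0,0],[-155,131.5,-38,0,0],[-155,131.5,-38,0,0]]'
python3 - <<'E'
from workcell import bot,eyes,nets
import cv2,numpy as np
o=bot.get_obs();print(o['tcp_pos'],o['force'])
d=eyes.capture('wrist');cv2.imwrite('pics/d.png',d['frame'][...,::-1]);print({k:np.round(v,4).tolist() for k,v in d.items() if k!='frame'})
print(nets.recognise('latch_knob','wrist'),nets.recognise('brass_blank','wrist'))
E
```

```text
time: 5.68
tcp_pos: [0.4762, -0.0384, 0.0216]
orientation: [-3.141, -0.0, 1.532]
force: [0.2, 0.2, 0.4]
grip_width: -0.001
grip_force: 0.0
[ 0.4761958  -0.03836394  0.02162849] [0.222125   0.1587075  0.38831472]
{'fx': 347.7118, 'fy': 347.7118, 'cx': 315.4546, 'cy': 201.7753, 'k1': -0.0594, 'tool_from_camera': [[-0.0001, -0.9536, -0.301, 0.0766], [1.0, 0.0, -0.0006, -0.0019], [0.0006, -0.301, 0.9536, -0.1425], [0.0, 0.0, 0.0, 1.0]]}
[] [{'point': [0.5425, -0.0362, 0.0264], 'conf': 0.9}]
```

View pics/d.png

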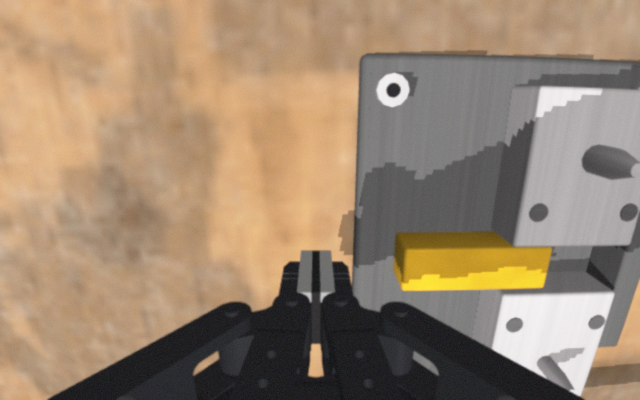

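The wrist view shows the shut fingers at (316,262), directly behind and in line with the near end of the blank (400,262). I'll push it now.

```bash
python3 -m creep '[[10,0,0,0,0],[20,0,0,0,0],[28,0,0,0,0],[34,-0.5,0,0,0],[39,-0.5,0,0,0],[44,-1,0,0,0],[48,-1,0,0,0],[51,-1,0,0,0],[53,-1,0,0,0],[55,-1,0,0,0],[55,-1,0,0,0]]'
```

```text
time: 6.75
tcp_pos: [0.5275, -0.0381, 0.0233]
orientation: [-3.134, -0.0, 1.534]
force: [-9.7, 0.8, 15.0]
grip_width: 0.0
grip_force: 7.4
```

```bash
python3 -m creep '[[0,0,1,0,0],[1,0,2,0,0],[2,0,2,0,0],[3,0,2,0,0],[3,0,2,0,0],[3,0,2,0,0]]'
```

```text
time: 7.25
tcp_pos: [0.5343, -0.0386, 0.0242]
orientation: [3.141, -0.0, 1.533]
force: [-1.2, -0.7, 1.8]
grip_width: -0.004
grip_force: 0.7
```

```bash
python3 -m creep '[[0,0,0,0,0],[1,0,0,0,0],[2,0,0,0,0],[2,0,0,0,0]]'
```

```text
time: 7.58
tcp_pos: [0.5364, -0.0387, 0.0242]
orientation: [3.141, 0.0, 1.533]
force: [-1.2, -0.2, 0.1]
grip_width: -0.003
grip_force: 0.5
```

```bash
python3 -m creep '[[1,0,0,0,0],[2,0,0,0,0],[3,0,0,0,0],[4,0,0,0,0],[4,0,0,0,0],[4,0,0,0,0]]'
```

```text
time: 8.08
tcp_pos: [0.5405, -0.0387, 0.0244]
orientation: [3.14, 0.0, 1.533]
force: [-0.4, -1.1, -0.6]
grip_width: 0.0
grip_force: 0.1
```

Run:
```python
from workcell import bot,eyes,nets
import cv2,numpy as np
d=eyes.capture('wrist');cv2.imwrite('pics/e.png',d['frame'][...,::-1])
print(nets.recognise('latch_knob','wrist'),nets.recognise('brass_blank','wrist'))
```

```text
[] []
```

View pics/e.png

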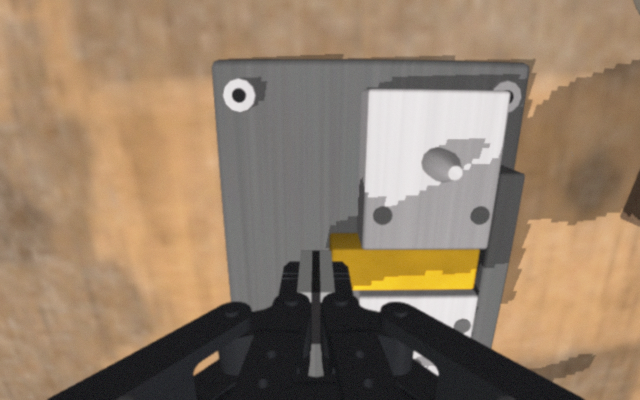

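The blank is in the channel. Its far end at column 478 is a few pixels short of the rail end at about 482, so I'll push on gently until there is resistance.

```bash
python3 -m creep '[[1,0,0,0,0],[2,0,0,0,0],[3,0,0,0,0],[3,0,0,0,0],[3,0,0,0,0]]'
```

```text
time: 8.65
tcp_pos: [0.5428, -0.0386, 0.0243]
orientation: [-3.141, -0.0, 1.533]
force: [-2.7, 0.5, 0.7]
grip_width: -0.002
grip_force: 1.1
```

```bash
python3 -m creep '[[1,0,0,0,0],[2,0,0,0,0],[3,0,0,0,0],[3,0,0,0,0],[3,0,0,0,0]]'
```

```text
time: 9.07
tcp_pos: [0.5432, -0.0385, 0.0241]
orientation: [-3.136, -0.0, 1.533]
force: [-7.3, -0.8, 4.6]
grip_width: 0.001
grip_force: 3.5
```

```bash
python3 -m creep '[[2,0,0,0,0],[4,0,0,0,0],[6,0,0,0,0],[6,0,0,0,0],[6,0,0,0,0]]'
```

```text
time: 9.48
tcp_pos: [0.5434, -0.0382, 0.0237]
orientation: [-3.124, -0.0, 1.534]
force: [-16.4, -2.2, 13.2]
grip_width: -0.003
grip_force: 9.1
```

```bash
python3 -m creep '[[-10,0,0,0,0],[-25,0,0,0,0],[-25,0,30,0,20],[-25,0,65,0,40],[-25,0,100,0,60],[-20,-10,130,0,60],[-10,-40,130,0,60],[0,-75,130,0,60],[10,-115,130,0,60],[20,-155,130,0,60],[30,-195,130,0,60],[40,-230,130,0,60],[46,-260,130,0,60],[46,-285,130,0,60],[46,-294,130,0,60],[46,-294,130,0,60],[46,-294,130,0,60]]' 60
python3 - <<'E'
from h import *
from workcell import bot,eyes,nets
o=bot.get_obs();print(o['tcp_pos'],o['orientation'])
d=eyes.capture('wrist');t=eyes.capture('top')
a=cv2.resize(d['frame'][...,::-1],(500,312));b=cv2.resize(t['frame'][142:217,210:330,::-1],(800,500),interpolation=2)[:280]
im=np.zeros((592,800,3),np.uint8);im[:312,:500]=a;im[312:]=b
cv2.imwrite('pics/f.png',im)
np.save('wf.npy',d['frame'])
E
```

```text
time: 10.9
tcp_pos: [0.5981, -0.3321, 0.1541]
orientation: [3.141, -0.001, 1.532]
force: [-0.1, -0.1, 0.3]
grip_width: 0.703
grip_force: 0.0
[ 0.59808523 -0.33208658  0.15405598] [ 3.14103019e+00 -1.15529466e-03  1.53199972e+00]
```

View pics/f.png

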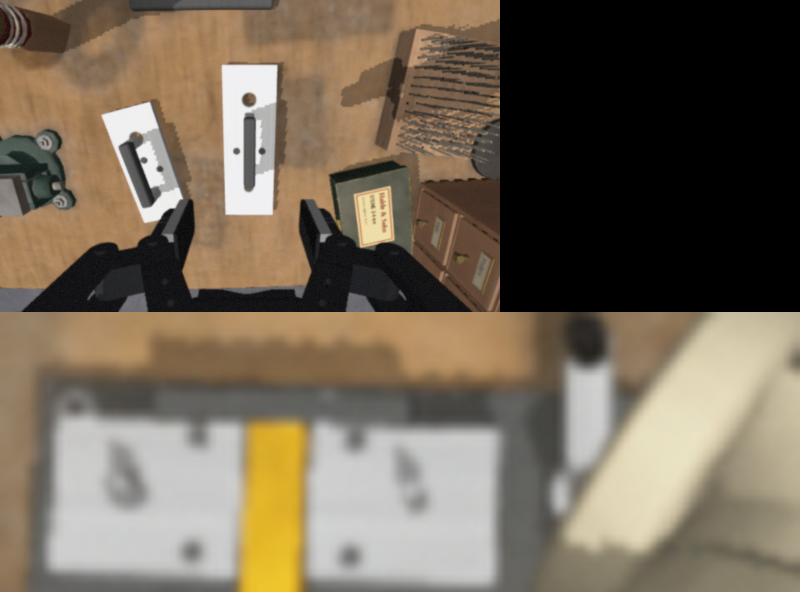

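The lower panel shows the blank home and the latch at roughly 1.6 rad. In the wrist view the bar (column 249) sits between the fingers (187 and 303), so I'll descend and grasp.

```bash
python3 -m creep '[[0,-1,-30,0,45],[0.5,-1,-60,0,45],[0.5,-1,-90,0,45],[0.5,-1,-112,0,45],[0.5,-1,-126,0,45],[0.5,-1,-134,0,45],[0.5,-1,-134,0,45],[0.5,-1,-134,0,5],[0.5,-1,-134,0,5],[0.5,-1,-134,0,5],[0.5,-1,-134,0,5],[0.5,-1,-134,0,5],[0.5,-1,-134,0,5]]' 60
```

```text
time: 12.08
tcp_pos: [0.5998, -0.3341, 0.0222]
orientation: [3.138, 0.001, 1.533]
force: [2.4, 1.5, 6.4]
grip_width: 0.126
grip_force: 60.8
```

```bash
python3 -m creep '[[0,0,5,0,5],[0,0,15,0,5],[0,0,30,0,5],[0,0,50,0,5],[0,0,70,0,5],[0,0,90,0,5],[0,0,105,0,5],[0,0,110,0,5],[0,0,110,0,5]]'
python3 - <<'E'
from h import *
from workcell import bot,eyes
from scipy.spatial.transform import Rotation as R
d=eyes.capture('wrist');M=np.array(d['tool_from_camera'])
def cam(pos,rpy):
    T=np.eye(4);T[:3,:3]=R.from_euler('xyz',rpy).as_matrix();T[:3,3]=pos
    return dict(d,extrinsics=np.linalg.inv(T@M))
ce=cam([.5405,-.0387,.0244],[3.14,0,1.533])
print('pin tip',unproj([455,173],.052,ce))
print('base far-left corner(-85,90)?', [unproj(p,.010,ce) for p in [(239,95),(214,61),(527,64)]], 'rail +y outer', [unproj(p,.032,ce) for p in [(367,90),(508,92)]])
cf=cam([.5981,-.3321,.1541],[3.141,-.0012,1.532])
print('hole', [unproj(np.array(p)*1.28,.008,cf) for p in [(249,99),(223,65),(277.5,66),(225,214),(273,215)]])
J=[.577905,-.040282,-.0382]
print(w(J,[(8,50,52),(35,77.5,32),(-20,77.5,32),(-85,90,10),(55,90,10)]))
print(w([.59853,-.33305,-.0356],[(0,50,8),(-28,85,8),(28,85,8)]))
o=bot.get_obs();print(o['tcp_pos'],o['orientation'],o['force'],o['grip_width'])
cv2.imwrite('pics/g.png',d['frame'][...,::-1])
E
```

```text
time: 12.83
tcp_pos: [0.5989, -0.3342, 0.1321]
orientation: [3.139, 0.002, 1.533]
force: [-0.0, -0.1, -2.4]
grip_width: 0.125
grip_force: 59.8
pin tip [0.58796909 0.01010682]
base far-left corner(-85,90)? [array([0.50818471, 0.03829294]), array([0.49882377, 0.05275624]), array([0.6336007 , 0.04749603])] rail +y outer [array([0.56059535, 0.03815884]), array([0.61433621, 0.03612319])]
hole [array([ 0.60071847, -0.28223229]), array([ 0.57564475, -0.2471563 ]), array([ 0.63080874, -0.25024795]), array([ 0.56718069, -0.41594111]), array([ 0.62451341, -0.41954104])]
[[0.5878087  0.009376   0.052     ]
 [0.61583925 0.03582479 0.032     ]
 [0.56087937 0.03792528 0.032     ]
 [0.49640417 0.05289855 0.01      ]
 [0.63630204 0.04755185 0.01      ]]
[[ 0.60030962 -0.28308168  0.008     ]
 [ 0.5735731  -0.24710727  0.008     ]
 [ 0.62953762 -0.24910045  0.008     ]]
[ 0.5981792  -0.33370421  0.13060011] [3.14140791e+00 3.02097509e-04 1.53262006e+00] [ 0.36446528  0.80245356 -2.09361584] 0.1249613105482322
```

View pics/g.png

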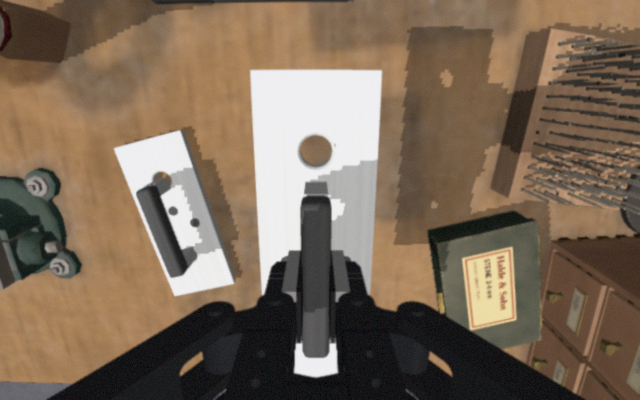

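In the wrist view the template hangs level, with its big hole at (315,150), and the top and wrist measurements agree within about 1 mm. I'll carry it over the jig.

```bash
python3 -m creep '[[0,12,0,0,5],[-1,35,0,0,5],[-2,60,0,0,5],[-3,85,0,0,5],[-4,110,0,0,5],[-5,135,0,0,5],[-6,160,0,0,5],[-7,185,0,0,5],[-8,210,0,0,5],[-9,235,0,0,5],[-10,258,0,0,5],[-11,275,0,0,5],[-12,286,0,0,5],[-12.5,292.5,0,0,5],[-12.5,292.5,0,0,5],[-12.5,292.5,0,0,5],[-12.5,292.5,0,0,5]]'
cat > m.py <<'E'
from h import *
from workcell import bot,eyes
from scipy.spatial.transform import Rotation as R
o=bot.get_obs();d=eyes.capture('wrist');M=np.array(d['tool_from_camera'])
T=np.eye(4);T[:3,:3]=R.from_euler('xyz',o['orientation']).as_matrix();T[:3,3]=o['tcp_pos']
c=dict(d,extrinsics=np.linalg.inv(T@M))
print(o['tcp_pos'],o['orientation'])
z=o['tcp_pos'][2]-.0222+.008
print('hole',[unproj(p,z,c) for p in [(315.5,150),(250,70),(382,70)]],'want',w([.577905,-.040282,-.0382],[(8,50,0)]))
t=eyes.capture('top');b=cv2.resize(t['frame'][132:222,205:325,::-1],(480,360),interpolation=2)
im=np.zeros((592,480,3),np.uint8);im[:360]=b;im[360:]=cv2.resize(d['frame'][...,::-1],(480,300))[:232]
cv2.imwrite('pics/h.png',im)
E
python3 m.py
```

```text
time: 14.3
tcp_pos: [0.586, -0.042, 0.1301]
orientation: [3.142, 0.001, 1.532]
force: [-0.1, -0.9, -1.5]
grip_width: 0.125
grip_force: 59.7
[ 0.5860474  -0.04204673  0.1301265 ] [3.14157894e+00 6.56857454e-04 1.53218960e+00]
hole [array([0.58606544, 0.0096194 ]), array([0.55950868, 0.04502269]), array([0.61570269, 0.04284662])] want [[0.5878087 0.009376  0.       ]]
```

View pics/h.png

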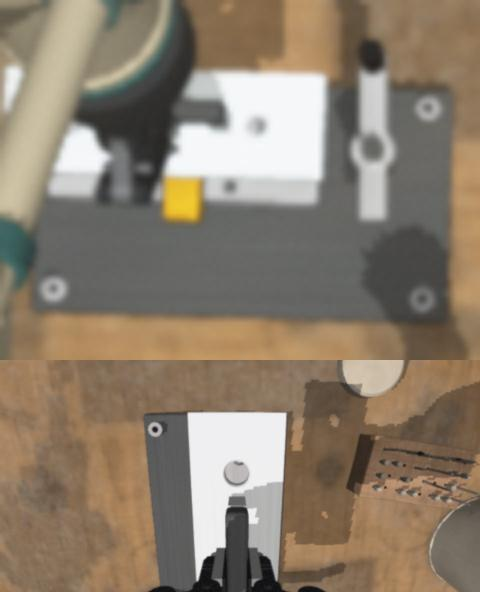

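The top part shows the template over the rails with the latch open. The wrist part shows the grey pin through the big hole at (236,472). I'll lower it in stages.

```bash
python3 -m creep '[[0.8,0,-8,0,5],[0.8,0,-20,0,5],[0.8,0,-32,0,5],[0.8,0,-42,0,5],[0.8,0,-48,0,5],[0.8,0,-51,0,5],[0.8,0,-54,0,5],[0.8,0,-57,0,5],[0.8,0,-60,0,5],[0.8,0,-60,0,5]]'
```

```text
time: 15.23
tcp_pos: [0.5866, -0.0411, 0.07]
orientation: [-3.141, -0.0, 1.533]
force: [-0.6, 0.2, -1.2]
grip_width: 0.124
grip_force: 59.7
```

```bash
python3 -m creep '[[0,0,-2,0,5],[0,0,-4,0,5],[0,0,-6,0,5],[0,0,-8,0,5],[0,0,-10,0,5],[0,0,-12,0,5],[0,0,-12,0,5]]'
```

```text
time: 15.82
tcp_pos: [0.5865, -0.0411, 0.0579]
orientation: [-3.141, -0.0, 1.533]
force: [0.3, -0.7, -1.6]
grip_width: 0.126
grip_force: 59.7
```

```bash
python3 -m creep '[[0,0,-1,0,5],[0,0,-2,0,5],[0,0,-3,0,5],[0,0,-4,0,5],[0,0,-5,0,5],[0,0,-5,0,5],[0,0,-5,0,5]]'
```

```text
time: 16.4
tcp_pos: [0.5868, -0.0411, 0.0541]
orientation: [3.141, 0.0, 1.533]
force: [-2.2, 0.3, 5.5]
grip_width: 0.121
grip_force: 60.7
```

It is seated: z stopped at 0.054 with contact force. Now I'll release and lift off.

```bash
python3 -m creep '[[0,0,0,0,12],[0,0,0,0,18],[0,0,0,0,30],[0,0,0,0,40],[0,0,0,0,40],[0,0,0,0,40],[0,0,20,0,40],[0,0,50,0,40],[0,0,85,0,40],[0,0,115,0,0],[0,-30,125,0,0],[0,-60,125,0,0],[0,-90,125,0,0],[0,-120,125,0,0],[0,-150,125,0,0],[0,-180,125,0,0],[0,-210,125,0,0],[0,-210,125,0,0]]'; sed -i 's/^z=.*//;s/^print(.hole.*//' m.py; python3 m.py
```

```text
time: 17.9
tcp_pos: [0.5868, -0.2573, 0.1779]
orientation: [3.141, 0.004, 1.529]
force: [0.4, -0.9, -0.3]
grip_width: 0.0
grip_force: 0.0
[ 0.58682121 -0.2572733   0.17793995] [3.14068406 0.004356   1.52868163]
```

View pics/h.png

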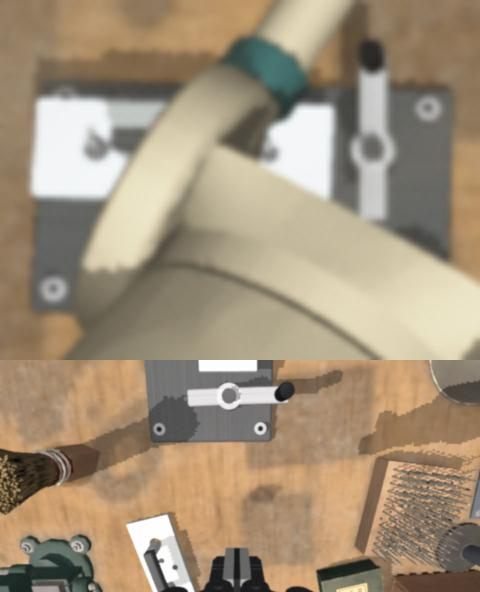

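The template lies on the rails with its pins showing, and the latch is still open. Next I'll go behind the knob, on its far +y side, to close it.

```bash
python3 -m creep '[[12,35,0,0,0],[25,70,0,0,0],[38,105,0,0,0],[45,130,0,0,0],[45,137,0,0,0],[45,137,-30,0,0],[45,137,-60,0,0],[45,137,-90,0,0],[45,137,-110,0,0],[45,137,-118,0,0],[45,137,-118,0,0],[45,137,-118,0,0]]'
```

```text
time: 19.0
tcp_pos: [0.632, -0.114, 0.0609]
orientation: [3.141, 0.0, 1.533]
force: [-0.5, -0.3, 0.2]
grip_width: -0.001
grip_force: 0.0
```

```bash
python3 -m creep '[[0,-6,0,0,0],[0,-12,0,0,0],[1,-18,0,0,0],[2,-24,0,0,0],[2.5,-30,0,0,0],[2.5,-35,0,0,0],[1,-41,0,0,0],[-1,-48,0,0,0],[-4,-55,0,0,0],[-8,-60,0,0,0],[-13,-66,0,0,0],[-18,-72,0,0,0],[-24,-77,0,0,0],[-30,-81,0,0,0],[-34,-81,0,0,0],[-36,-81,0,0,0],[-36,-81,0,0,0]]'
```

```text
time: 20.42
tcp_pos: [0.598, -0.1875, 0.0602]
orientation: [3.136, -0.014, 1.528]
force: [8.7, 22.1, -1.4]
grip_width: -0.0
grip_force: 11.8
```

```bash
python3 m.py
```

```text
[ 0.59798175 -0.18747909  0.06019783] [ 3.13637475 -0.01392977  1.52795761]
```

View pics/h.png

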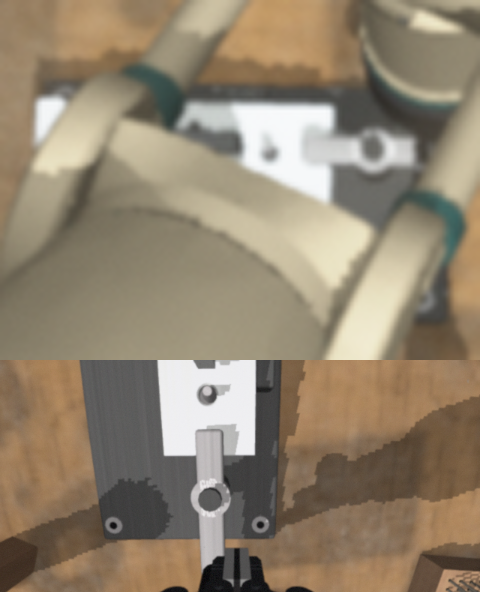

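The latch nose now lies over the template's end: arm from (310,150) to pivot (373,149), almost at the stop. One small nudge along -x, then I'll back off and verify.

```bash
python3 -m creep '[[2,6,0,0,0],[4,6,0,0,0],[8,3,0,0,0],[8,0,0,0,0],[4,-6,0,0,0],[0,-8,0,0,0],[-4,-8,0,0,0],[-7,-8,0,0,0],[-9,-8,0,0,0],[-9,-8,0,0,0]]'
```

```text
time: 21.35
tcp_pos: [0.6014, -0.2038, 0.0617]
orientation: [3.11, -0.0, 1.527]
force: [30.9, 8.7, -16.2]
grip_width: 0.001
grip_force: 14.3
```

```bash
python3 -m creep '[[8,0,0,0,0],[20,0,0,0,0],[30,0,0,0,0],[30,0,30,0,0],[30,0,65,0,0],[30,0,100,0,0],[30,0,130,0,0],[20,-30,140,0,0],[0,-60,150,0,0],[-10,-90,150,0,0],[-20,-120,150,0,0],[-40,-150,150,0,0],[-60,-180,150,0,0],[-85,-210,150,0,0],[-110,-240,150,0,0],[-135,-265,150,0,0],[-160,-290,150,0,0],[-185,-310,150,0,0],[-200,-320,150,0,0],[-200,-320,150,0,0]]'
python3 - <<'E'
from workcell import bot,eyes
import cv2
print(bot.get_obs()['force'])
t=eyes.capture('top')['frame'][135:265,205:425,::-1]
cv2.imwrite('pics/z.png',cv2.resize(t,None,fx=3.6,fy=3.6,interpolation=2))
E
```

```text
time: 23.02
tcp_pos: [0.3817, -0.5269, 0.2102]
orientation: [-3.139, 0.002, 1.527]
force: [-0.5, 0.0, -0.5]
grip_width: -0.003
grip_force: 0.0
[-0.52288311  0.02445422 -0.49623264]
```

View pics/z.png

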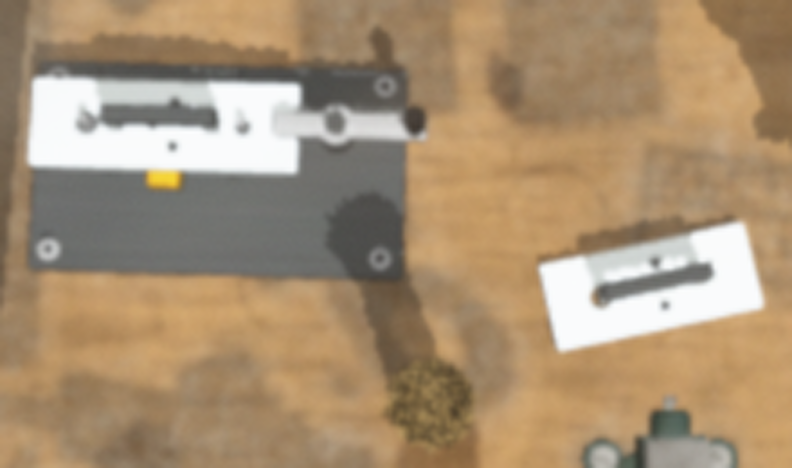

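The latch is closed (nose at (285,120), knob at (415,121)). The template is seated on both pins, the blank is home, the short template has not moved and the brush is standing. I'm handing in.

```bash
python3 -c "
from workcell import bot
print(bot.finish_job())"
```

```text
the job is handed in; nothing more can be done
None
```

I handed the job in at about 23 s, and the last picture showed the blank home, the long template seated on both pins, the latch closed, and the short template and brush undisturbed; the hand-in returned no verdict, and I viewed 13 pictures, over the limit of 10.

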